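# Tip the grinding balls through the ball grader

### The job

Pick up the steel scoop that holds the two loose grinding balls and tip the balls into the walled head at the top of the sloping grader board, so that they roll down and each ends up in the lane of its size at the bottom. Then stand the empty scoop upright on the bench again and let go.

Things in the scene. Friction and masses are not known exactly. Their poses are not given: they have to be found in the camera images.
- scoop_grip (a point): Centre of the black grip block (18 mm in x, 46 in y, 40 high; pinch its x faces) over the ball scoop: steel, 160 g, 95 x 46 mm, underside 80 mm below the point. z up; mouth at -x: lip 40 mm to -x, 56 below; back +55. Floor falls 9 deg to the back: balls stay in while level; dipping the mouth 30 deg (over about 2 s) empties it. The twin scoop with rubber stoppers is not wanted.
- grader: Fixed grader; origin on the bench mid-length, z up. Flat board falls 11 deg to -x (z = 53 mm + 0.2 x). Head = walled top end: x 50 to 165, y -55 to 25; middle x 110, y -15, board 75 high, walls 160. Tip there with the scoop lengthwise (mouth to -x or +x). A diagonal fence 18 mm over the board turns big balls to +y. Lanes at the low end, x -165 to -120: small y -55 to 28, large y 32 to 75.
- ball_small_center (a point): Centre of the small steel ball, 15 mm in diameter, 14 g.
- ball_large_center (a point): Centre of the large steel ball, 30 mm in diameter, 110 g.
Things that resemble listed ones, but are neither listed nor needed, are in the scene too. Leave any blue or orange look-alike of the part that bears ball_large_center alone.

How it is judged:
By the outcome, as a careful person would: the job done as asked, in the order asked, and still so for the second after the job is handed in, with the robot touching nothing.
It also fails if it takes over 61 s, if anything falls off the work surface, if the arm or the gripper's body presses on something with over 40 N, if the wrist force passes 120 N, or if a joint passes its speed limit or range.

### The arm

A 6-joint arm with a two-finger parallel gripper is mounted at the origin on the work surface. World frame = base frame: x ahead of the robot, y to its left, z up, the work surface at z = 0. Lengths are in m, angles in rad, forces in N, time in s.
With the tool pointing down it reaches from about 0.35 to 0.925 m from the base axis. Payload 6.4 kg.
Tool frame: the origin (TCP) lies at the very end of the fingers, on their centre line; the grasp point (between the pads) lies 19 mm behind it; z points along the fingers, y is the line along which they close (so a half turn about z gives the same grasp; the last joint's range is limited). The gripper opens to 85 mm and grips with 20 to 120 N. Pads are 22 mm wide; open, the fingers measure 114 mm over their backs; the gripper's body (76 mm by 85 mm) begins 54 mm behind the grasp point. The pads swing forward as they close: fully open they stand 13 mm farther back than shut.
Start: joints at [0.943, 0.245, 1.558, -0, 1.339, -0.174], TCP at [0.285, 0.584, 0.231] pointing down, gripper open.
Joint ranges: [-3.13, 3.13], [-1.02, 2.26], [0.13, 2.54], [-0.95, 4.09], [0.21, 2.88], [-2.74, 2.74]. Speed limits (rad/s): [2.57, 2.57, 3.14, 3.14, 3.14, 3.14].

### API

Orientations are given as a 3x3 rotation matrix whose columns are the frame's x, y, z axes.
In Python, from rig import r gives the robot as it stands. The module is installed in compiled form; this text tells all that it offers.
- The arm moves only by the tool send_rows, never from a script. Its argument "increments" is a list of rows, each a list of 2 entries, a list of its own where there are three numbers: the shift along the tool's x, y, z as a fraction of full scale, then the turn, a rotation vector about the tool's x, y, z as a fraction of full scale. In form: [[[tx, ty, tz], [rx, ry, rz]], ...]. A call has 1 to 8 rows; each row is the pose to reach, as a shift and turn from the pose commanded when the call began, along the tool's axes at that moment; what a row does not reach only later rows make up. Full scale, the value 1, is 10 cm for a shift and 60 degrees for a turn. A row lasts 1/8 s, in which the tool goes at most 62.5 mm and 10.7 degrees, less where a joint would pass 70% of its speed; a pose out of reach is approached as far as the arm can. A call with a number of a shift or a turn outside -1 to 1 is refused whole. A call with a gripper value outside its range is refused whole. "claw" is the closure, from -1 (fully open) to 1 (shut), so that 0 is half open, set as the call begins (left out, the last holds). The fingers move at their own pace and stop on an object; "squeeze" is the grip in N (left out, the last holds). Time passes only in rows, so rows that repeat a pose let the fingers close. It gives the time, the measured TCP pose, the force, the opening and the grip force at its end, in the units of the state.
- r.observe(): the state, without advancing time (a new reading comes with each control period).
- r.get_image(name): name is "scene" or "top"; returns a dict with "color" (420x560x3 uint8, red, green, blue), "fx", "fy", "cx", "cy" (pixels), "extrinsics" (4x4, takes a point from camera to world coordinates). Camera axes: x right, y down, z forward; pixel columns grow to the right and rows downward; lengths in m; the calibration is good to about 2 mm. A picture is of the moment at which its call begins. There is no depth.
- r.hand_in(): hands the job in; it is judged then, once.
Trained networks look in a picture, given as the dict that the camera call returned (one of the last four; its "shot" number tells which), for a name from the list of things; names that differ only in an ending like _2 or _b are one class to them, and where a whole thing is asked for, a point or a joint stands for the part that bears it (a point fixed in the world has none). Each returns a list of dicts, best first, with "conf" (0 to 1); they miss things now and then, are a little off and sometimes report something else, mostly with a low value. They report only what shows in the picture. A call takes as long as a camera call. They do not tell look-alikes from the thing itself.
- r.find_in(picture, target): "centre" ([x, y, z] in m, in the coordinates of the camera as it stood for that picture, good to about 4 mm: the middle of the surface that is visible of it).
- r.trace(picture, target): "mask" (420x560 bool, what is visible of it).
- r.spot_point(picture, target): "centre" ([x, y, z] in m, in the coordinates of the camera as it stood for that picture, good to about 4 mm: a listed point, or the origin of a listed thing).
The state is a dict: "clock": time; "q": joint angles; "dq": joint speeds; "effort": joint torques, N m; "tcp_pos": TCP position; "ee_rot": TCP orientation; "force": force on the tool from outside, world axes, zero at the start; "ft_torque": the same for the moment, N m; "grip_width": finger opening in m; "grip_force": force on a finger pad.
Only numpy, scipy, OpenCV 4.12 (cv2) and the standard library are available. Lean on these libraries where they do the work, as an engineer would, in place of code of your own. Each camera call takes 0.05 s, during which the arm holds its last target. There are 200 camera calls.

## Working session

There is one attempt and no reset: what is moved stays moved. The work goes in short steps, Python scripts to look and compute and a tool call to move; the robot and the scene stay as the last step left them, time stands still between calls to the robot, and variables do not carry over. Pictures are saved under pics/ and viewed, at most 10 in all, crops included, and the job is handed in when it is done.

Besides the shell and the picture viewer there is one more tool, called after "Call:" by a JSON object that holds its "fn" and its "kwargs", one argument or row to a line. send_rows: Moves the arm, as the interface text tells. Its arguments: {"type":"object","properties":{"increments":{"type":"array","items":{"type":"array"}},"claw":{"type":"number"},"squeeze":{"type":"number"}},"required":["increments"]}

```bash
mkdir -p pics
cat > h.py <<'E'
import numpy as np, cv2
from rig import r
def shot(cam,fn=None):
    p=r.get_image(cam)
    if fn: cv2.imwrite('pics/'+fn,p['color'][:,:,::-1])
    return p
def W(p,c): E=np.array(p['extrinsics']); return E[:3,:3]@np.array(c)+E[:3,3]
def pix(p,w):
    E=np.linalg.inv(np.array(p['extrinsics'])); c=E[:3,:3]@np.array(w)+E[:3,3]
    return np.round([p['fx']*c[0]/c[2]+p['cx'],p['fy']*c[1]/c[2]+p['cy']],1)
E
python3 - <<'E'
from h import *
np.set_printoptions(precision=4,suppress=True)
s=r.observe();print(s['clock'],s['tcp_pos'],s['ee_rot'],s['grip_width'])
for cam in ('scene','top'):
    p=shot(cam,cam+'0.png')
    print(cam,W(p,[0,0,0]))
    for t in ('scoop_grip','grader','ball_small_center','ball_large_center'):
        for d in r.spot_point(p,t)[:4]:
            w=W(p,d['centre']); print(t,round(d['conf'],2),w,pix(p,w))
E
cd pics; python3 -c "
import cv2,numpy as np
a=cv2.imread('scene0.png');b=cv2.imread('top0.png')
cv2.imwrite('both.png',np.vstack([cv2.resize(a,(400,300)),cv2.resize(b,(400,300))]))"
```

```text
0.0 [0.2846 0.5838 0.2302] [[-0.8988  0.4384 -0.0011]
 [ 0.4384  0.8988 -0.0016]
 [ 0.0003 -0.0019 -1.    ]] 0.08548366251761494
scene [0.9499 0.1635 0.6938]
scoop_grip 0.91 [ 0.535  -0.1415  0.0763] [237.2 187.2]
grader 0.9 [0.5261 0.1107 0.0034] [377.1 283.6]
grader 0.56 [ 0.5724 -0.1386  0.0313] [226.1 221. ]
ball_small_center 0.39 [ 0.5508 -0.1416  0.0205] [232.6 215.1]
ball_small_center 0.28 [ 0.5348 -0.1428  0.0773] [236.6 186.4]
ball_large_center 0.86 [ 0.573  -0.0699  0.016 ] [261.9 246.3]
ball_large_center 0.69 [ 0.5736 -0.1455  0.0308] [222.2 219.8]
ball_large_center 0.23 [0.5293 0.1134 0.0025] [377.7 286.2]
top [ 0.4203 -0.0583  0.7217]
scoop_grip 0.6 [ 0.5327 -0.1408  0.0813] [332.2 220.3]
grader 0.77 [0.5306 0.1109 0.0032] [180.6 233.2]
ball_large_center 0.78 [ 0.5728 -0.147   0.0284] [330.9 202.3]
ball_large_center 0.67 [ 0.5761 -0.0678  0.0098] [283.8 203.9]
```

View pics/scene0.png

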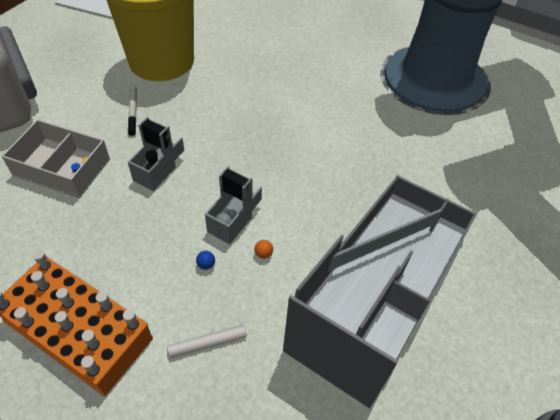

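View pics/top0.png

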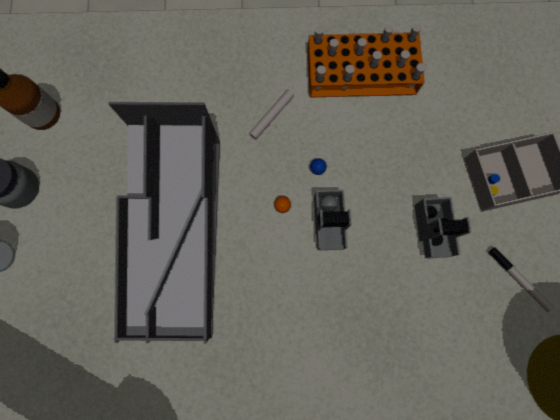

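The scene view shows two scoops. Scoop A is at (233,205) in scene and (332,220) in top, and it holds grey steel balls. Scoop B is at (155,155) in scene and (440,228) in top, and it holds black rubber stoppers. A fits the description. The grader head is the tall end towards +x. Next I'll confirm A and both yaws in one overlaid crop.

Run:
```python
from h import *
G=np.array([.529,.111,0]);S=np.array([.5335,-.141,.080])
def draw(im,p,o,pts,col,f,off):
    q=[((pix(p,o+np.array(a)/1000)-off)*f).astype(int) for a in pts]
    cv2.polylines(im,[np.array(q)],False,col,1)
out=[]
for cam,offs in (('scene',((195,155,80,90),(285,170,190,215))),('top',((300,175,80,90),(100,95,130,250)))):
    p=shot(cam); c=p['color'][:,:,::-1]
    for k,(x,y,w,h) in enumerate(offs):
        f=300/h if 0 else (290/h)
        im=cv2.resize(c[y:y+h,x:x+w],None,fx=f,fy=f,interpolation=cv2.INTER_CUBIC).copy(); off=np.array([x,y])
        raw=im.copy()
        if k==0:
            draw(im,p,S,[(-9,-23,20),(9,-23,20),(9,23,20),(-9,23,20),(-9,-23,20)],(0,255,255),f,off)
            draw(im,p,S,[(-40,-23,-80),(55,-23,-80),(55,23,-80),(-40,23,-80),(-40,-23,-80)],(0,0,255),f,off)
        else:
            draw(im,p,G,[(50,25,160),(50,-55,160),(165,-55,160),(165,25,160),(50,25,160)],(0,255,255),f,off)
            draw(im,p,G,[(50,25,63),(50,-55,63),(165,-55,86),(165,25,86)],(0,255,0),f,off)
            draw(im,p,G,[(-165,-55,20),(-165,75,20),(-120,75,29),(-120,-55,29),(-165,-55,20)],(0,0,255),f,off)
        out.append((raw,im) if k==0 else (im,))
row=lambda t:np.hstack([cv2.copyMakeBorder(i,0,290-i.shape[0],0,5,cv2.BORDER_CONSTANT) for i in t])
rows=[row(out[0]+out[1]),row(out[2]+out[3])]
w=max(i.shape[1] for i in rows)
im=np.vstack([cv2.copyMakeBorder(i,0,5,0,w-i.shape[1],cv2.BORDER_CONSTANT) for i in rows]);print(im.shape)
cv2.imwrite('pics/ov.png',im)
```

```text
(590, 787, 3)
```

View pics/ov.png

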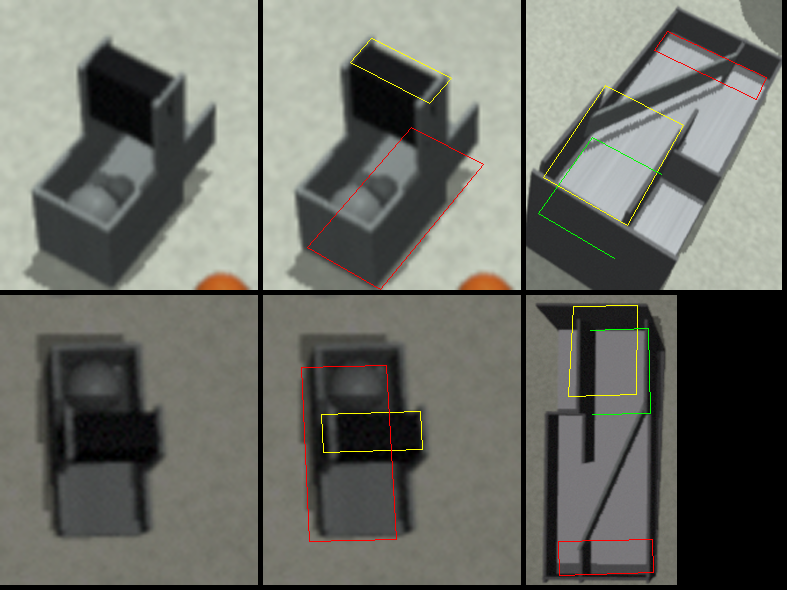

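Crop shows A with one large and one small steel ball at its back (+x), and its mouth towards -x, so A is the one and its yaw is about 0. The grader's tall wall tops sit ~8 px off my overlay, so I'll look closer for its yaw.

Run:
```python
from h import *
a=cv2.imread('pics/scene0.png')[170:410,280:485];b=cv2.imread('pics/top0.png')[95:350,105:225]
a=cv2.resize(a,None,fx=2.35,fy=2.35,interpolation=cv2.INTER_CUBIC);b=cv2.resize(b,None,fx=2.35,fy=2.35,interpolation=cv2.INTER_CUBIC)
im=np.zeros((600,a.shape[1]+b.shape[1]+5,3),np.uint8);im[:a.shape[0],:a.shape[1]]=a;im[:b.shape[0],a.shape[1]+5:]=b
print(a.shape,b.shape);cv2.imwrite('pics/g.png',np.clip(im*1.5,0,255))
```

```text
(564, 482, 3) (599, 282, 3)[ WARN:0@0.248] global loadsave.cpp:1063 imwrite_ Unsupported depth image for selected encoder is fallbacked to CV_8U.
```

View pics/g.png

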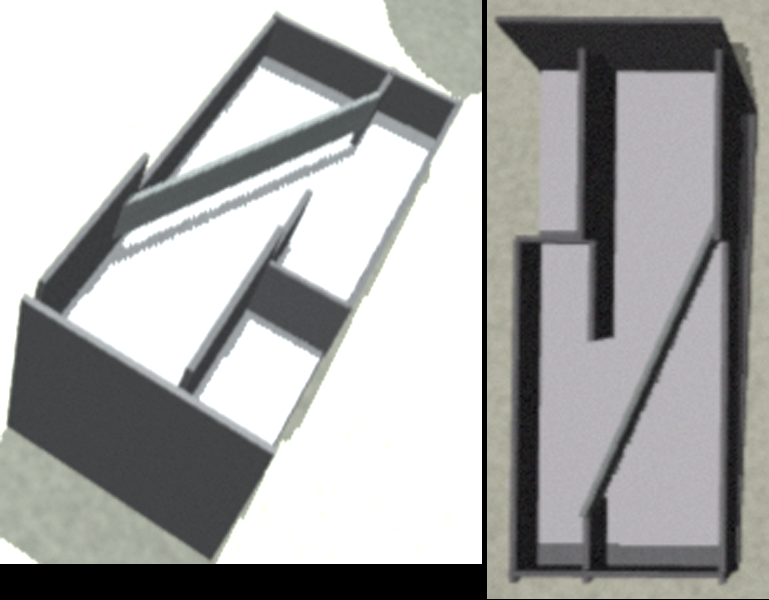

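Run:
```python
from h import *
np.set_printoptions(precision=4,suppress=True)
ps,pt=shot('scene'),shot('top')
def P(p):
    E=np.linalg.inv(np.array(p['extrinsics']));return np.array([[p['fx'],0,p['cx']],[0,p['fy'],p['cy']],[0,0,1]])@E[:3]
k=2.35
for n,s,t in (('y-55,x50',(147,157),(717,230)),('y-55,x165',(42,285),(719,48)),('y25,x165',(187,372),(583,48)),('y25,x50',(280,230),(583,240)),('low -55',(275,15),(724,575)),('low 75',(457,103),(515,575)),('back -55',(28,300),(721,20)),('back 75',(272,450),(497,20))):
    a=np.array(s)/k+[280,170];b=(np.array(t)-[487,0])/k+[105,95]
    X=cv2.triangulatePoints(P(ps),P(pt),a.reshape(2,1),b.reshape(2,1));w=(X[:3]/X[3]).ravel()
    print(n,w,pix(ps,w)-a,pix(pt,w)-b)
q=r.observe();print(q['clock'])
```

```text
y-55,x50 [0.5676 0.0511 0.1339] [-0.8532 -0.1085] [-1.0723  0.4277]
y-55,x165 [0.679  0.047  0.1523] [-0.3723 -0.0766] [-0.4234  0.1745]
y25,x165 [0.6813 0.1301 0.1527] [0.0255 0.0021] [ 0.0489 -0.0255]
y25,x50 [0.5656 0.1339 0.127 ] [-0.3489  0.0277] [-0.3511  0.1723]
low -55 [0.3592 0.0564 0.0594] [-0.3213  0.017 ] [-0.4511  0.2191]
low 75 [0.3627 0.1901 0.0584] [-0.0681 -0.0298] [-0.1149  0.0191]
back -55 [0.6937 0.046  0.159 ] [-1.1149 -0.1596] [-1.2745  0.5894]
back 75 [0.6979 0.1806 0.1601] [0.3553 0.0106] [ 0.4447 -0.1106]
0.7
```

Call:
{"fn": "send_rows", "kwargs": {
  "increments": [
    [[-0.3,-0.3,0],[0,0,0]],
    [[-0.6,-0.6,0],[0,0,0]],
    [[-0.9,-0.9,0],[0,0,0]]
  ],
  "claw": -1
}}

```text
clock: 1.08
tcp_pos: [0.3267, 0.4627, 0.2313]
ee_rot: [[-0.899, 0.438, 0.0], [0.438, 0.899, 0.0], [-0.0, 0.0, -1.0]]
force: [0.7, 0.2, 0.4]
grip_width: 0.085
grip_force: 0.0
```

Call:
{"fn": "send_rows", "kwargs": {
  "increments": [
    [[-0.3,-0.3,0],[0,0,0]],
    [[-0.6,-0.6,0],[0,0,0]],
    [[-0.9,-0.9,0],[0,0,0]]
  ]
}}

```text
clock: 1.45
tcp_pos: [0.3682, 0.3423, 0.2315]
ee_rot: [[-0.899, 0.438, 0.001], [0.438, 0.899, 0.0], [-0.0, 0.001, -1.0]]
force: [0.2, -0.3, 0.3]
grip_width: 0.0854
grip_force: 0.0
```

Call:
{"fn": "send_rows", "kwargs": {
  "increments": [
    [[-0.3,-0.3,0],[0,0,0]],
    [[-0.6,-0.6,0],[0,0,0]],
    [[-0.9,-0.9,0],[0,0,0]]
  ]
}}

```text
clock: 1.82
tcp_pos: [0.4096, 0.2219, 0.2316]
ee_rot: [[-0.899, 0.438, 0.001], [0.438, 0.899, 0.0], [-0.001, 0.001, -1.0]]
force: [1.4, 0.3, 0.1]
grip_width: 0.0856
grip_force: 0.0
```

Call:
{"fn": "send_rows", "kwargs": {
  "increments": [
    [[-0.3,-0.3,0],[0,0,0]],
    [[-0.6,-0.6,0],[0,0,0]],
    [[-0.9,-0.9,0],[0,0,0]]
  ]
}}

```text
clock: 2.2
tcp_pos: [0.4511, 0.1015, 0.2316]
ee_rot: [[-0.899, 0.438, 0.001], [0.438, 0.899, 0.0], [-0.001, 0.0, -1.0]]
force: [0.2, 1.4, 0.2]
grip_width: 0.0851
grip_force: 0.0
```

Call:
{"fn": "send_rows", "kwargs": {
  "increments": [
    [[-0.3,-0.3,0],[0,0,0]],
    [[-0.6,-0.6,0],[0,0,0]],
    [[-0.9,-0.9,0],[0,0,0]]
  ]
}}

```text
clock: 2.58
tcp_pos: [0.4925, -0.0189, 0.2316]
ee_rot: [[-0.899, 0.439, 0.001], [0.439, 0.899, -0.0], [-0.001, 0.0, -1.0]]
force: [-0.1, -0.2, -0.8]
grip_width: 0.0856
grip_force: 0.0
```

Call:
{"fn": "send_rows", "kwargs": {
  "increments": [
    [[-0.3,-0.3,0],[0,0,0.15]],
    [[-0.6,-0.6,0],[0,0,0.3]],
    [[-0.9,-0.9,0],[0,0,0.45]],
    [[-0.9,-0.9,0],[0,0,0.6]],
    [[-0.9,-0.9,0],[0,0,0.6]]
  ]
}}

```text
clock: 3.2
tcp_pos: [0.5335, -0.1382, 0.2312]
ee_rot: [[-0.47, 0.882, -0.0], [0.882, 0.47, 0.0], [0.0, -0.0, -1.0]]
force: [-0.5, 0.3, 0.1]
grip_width: 0.0854
grip_force: 0.0
```

Call:
{"fn": "send_rows", "kwargs": {
  "increments": [
    [[0,0,0.25],[0,0,0.16]],
    [[0,0,0.5],[0,0,0.32]],
    [[0,0,0.8],[0,0,0.467]],
    [[0,0,0.8],[0,0,0.467]]
  ]
}}

```text
clock: 3.7
tcp_pos: [0.5318, -0.1365, 0.149]
ee_rot: [[-0.004, 1.0, -0.005], [1.0, 0.004, 0.002], [0.002, -0.005, -1.0]]
force: [0.3, 0.2, 0.7]
grip_width: 0.0855
grip_force: 0.0
```

Run:
```python
from h import *
np.set_printoptions(precision=4,suppress=True)
s=r.observe();print(s['clock'],s['tcp_pos'],s['ee_rot'])
out=[]
for cam,(x,y,w,h) in (('scene',(180,100,110,150)),('top',(280,150,110,150))):
    p=shot(cam)
    for d in r.spot_point(p,'scoop_grip')[:2]: print(cam,d['conf'],W(p,d['centre']))
    out.append(cv2.resize(p['color'][y:y+h,x:x+w,::-1],None,fx=3.5,fy=3.5,interpolation=cv2.INTER_CUBIC))
cv2.imwrite('pics/near.png',np.hstack(out))
```

```text
3.7 [ 0.5318 -0.1365  0.149 ] [[-0.0043  1.     -0.0049]
 [ 1.      0.0043  0.0024]
 [ 0.0024 -0.0049 -1.    ]]
scene 0.84 [ 0.5337 -0.1435  0.0744]
```

View pics/near.png

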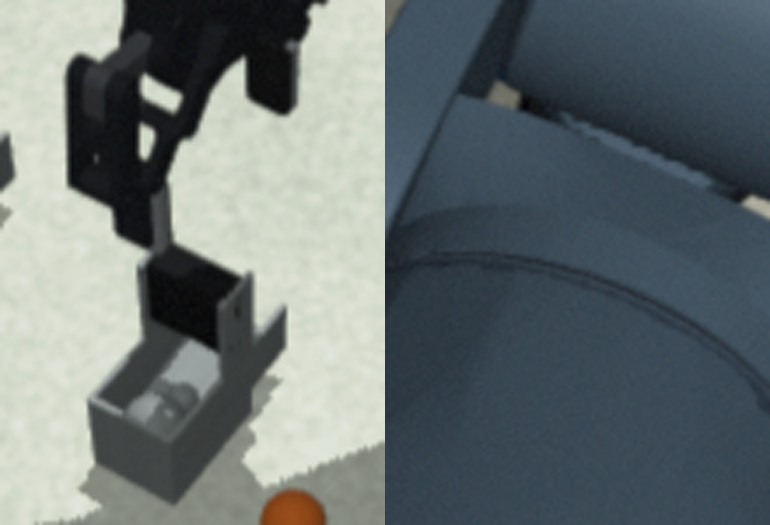

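The view shows the open gripper directly over the grip block, with the cheeks either side and the balls still at the back. I'll go down and close.

Call:
{"fn": "send_rows", "kwargs": {
  "increments": [
    [[-0.05,0.015,0.2],[0,0,0]],
    [[-0.05,0.015,0.4],[0,0,0]],
    [[-0.05,0.015,0.6],[0,0,0]],
    [[-0.05,0.015,0.75],[0,0,0]],
    [[-0.05,0.015,0.86],[0,0,0]],
    [[-0.05,0.015,0.86],[0,0,0]],
    [[-0.05,0.015,0.86],[0,0,0]]
  ]
}}

```text
clock: 4.78
tcp_pos: [0.5356, -0.1431, 0.0659]
ee_rot: [[0.0, 1.0, 0.001], [1.0, -0.0, -0.001], [-0.001, 0.001, -1.0]]
force: [-0.5, 0.9, 0.4]
grip_width: 0.0857
grip_force: 0.0
```

Call:
{"fn": "send_rows", "kwargs": {
  "increments": [
    [[0,0,0],[0,0,0]],
    [[0,0,0],[0,0,0]],
    [[0,0,0],[0,0,0]],
    [[0,0,0],[0,0,0]],
    [[0,0,0],[0,0,0]],
    [[0,0,0],[0,0,0]],
    [[0,0,0],[0,0,0]],
    [[0,0,0],[0,0,0]]
  ],
  "claw": 1,
  "squeeze": 60
}}

```text
clock: 5.78
tcp_pos: [0.5353, -0.143, 0.0655]
ee_rot: [[0.0, 1.0, 0.001], [1.0, -0.0, -0.0], [-0.0, 0.001, -1.0]]
force: [0.1, -0.2, 2.3]
grip_width: 0.017
grip_force: 59.2
```

Call:
{"fn": "send_rows", "kwargs": {
  "increments": [
    [[0,0,-0.03],[0,0,0]],
    [[0,0,-0.1],[0,0,0]],
    [[0,0,-0.22],[0,0,0]],
    [[0,0,-0.36],[0,0,0]],
    [[0,0,-0.52],[0,0,0]],
    [[0,0,-0.68],[0,0,0]],
    [[0,0,-0.84],[0,0,0]],
    [[0,0,-1],[0,0,0]]
  ]
}}

```text
clock: 6.78
tcp_pos: [0.5351, -0.1429, 0.1665]
ee_rot: [[0.0, 1.0, 0.0], [1.0, -0.0, -0.0], [-0.0, 0.0, -1.0]]
force: [0.2, -0.6, -2.4]
grip_width: 0.0173
grip_force: 58.5
```

Call:
{"fn": "send_rows", "kwargs": {
  "increments": [
    [[0,0,-0.16],[0,0,0]],
    [[0,0,-0.32],[0,0,0]],
    [[0,0,-0.48],[0,0,0]],
    [[0,0,-0.62],[0,0,0]],
    [[0,0,-0.74],[0,0,0]],
    [[0,0,-0.83],[0,0,0]],
    [[0,0,-0.87],[0,0,0]],
    [[0,0,-0.87],[0,0,0]]
  ]
}}

```text
clock: 7.78
tcp_pos: [0.5351, -0.1428, 0.2523]
ee_rot: [[0.0, 1.0, -0.0], [1.0, -0.0, 0.0], [0.0, -0.0, -1.0]]
force: [0.9, 0.2, -2.2]
grip_width: 0.017
grip_force: 58.6
```

Run:
```python
from h import *
s=r.observe();print(s['clock'],s['tcp_pos'],s['grip_width'])
p=shot('scene')
cv2.imwrite('pics/lift.png',cv2.resize(p['color'][0:300,100:400,::-1],None,fx=2,fy=2))
```

```text
7.775 [ 0.53505159 -0.14283604  0.2522952 ] 0.01703115158789183
```

View pics/lift.png

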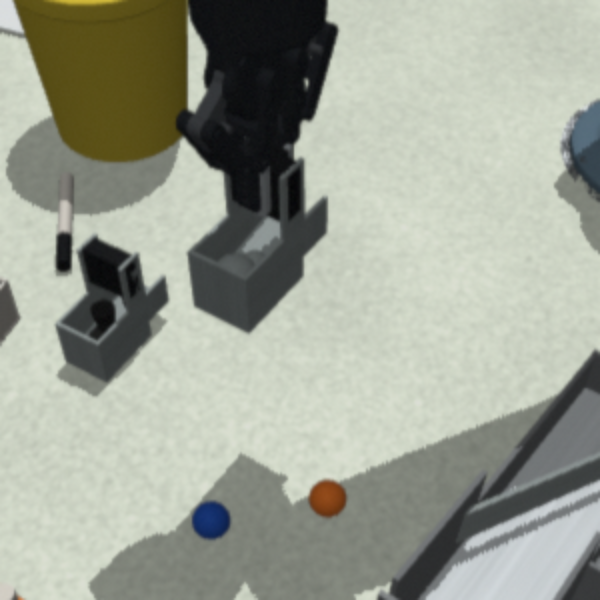

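Scoop is level, with both balls at the back wall. Now I carry it gently over the head.

Call:
{"fn": "send_rows", "kwargs": {
  "increments": [
    [[0.03,0.01,0],[0,0,0]],
    [[0.1,0.04,0],[0,0,0]],
    [[0.2,0.08,0],[0,0,0]],
    [[0.32,0.13,0],[0,0,0]],
    [[0.45,0.19,0],[0,0,0]],
    [[0.58,0.25,0],[0,0,0]],
    [[0.72,0.31,0],[0,0,0]],
    [[0.86,0.37,0],[0,0,0]]
  ]
}}

```text
clock: 8.82
tcp_pos: [0.5725, -0.0558, 0.2523]
ee_rot: [[0.0, 1.0, -0.0], [1.0, -0.0, 0.0], [0.0, -0.0, -1.0]]
force: [-0.0, 0.2, -3.5]
grip_width: 0.0176
grip_force: 58.6
```

Call:
{"fn": "send_rows", "kwargs": {
  "increments": [
    [[0.14,0.06,0],[0,0,0]],
    [[0.28,0.12,0],[0,0,0]],
    [[0.42,0.18,0],[0,0,0]],
    [[0.55,0.24,0],[0,0,0]],
    [[0.67,0.3,0],[0,0,0]],
    [[0.78,0.36,0],[0,0,0]],
    [[0.89,0.42,0],[0,0,0]],
    [[1.0,0.48,0],[0,0,0]]
  ]
}}

```text
clock: 9.82
tcp_pos: [0.6206, 0.0438, 0.2523]
ee_rot: [[0.001, 1.0, -0.0], [1.0, -0.001, -0.0], [-0.0, -0.0, -1.0]]
force: [0.6, 0.3, -3.0]
grip_width: 0.0173
grip_force: 58.6
```

Call:
{"fn": "send_rows", "kwargs": {
  "increments": [
    [[0.11,0.06,0],[0,0,0]],
    [[0.21,0.12,0],[0,0,0]],
    [[0.3,0.17,0],[0,0,0]],
    [[0.38,0.21,0],[0,0,0]],
    [[0.44,0.24,0],[0,0,0]],
    [[0.47,0.25,0],[0,0,0]],
    [[0.47,0.25,0],[0,0,0]],
    [[0.47,0.25,0],[0,0,0]]
  ]
}}

```text
clock: 10.82
tcp_pos: [0.6451, 0.0899, 0.2523]
ee_rot: [[0.001, 1.0, -0.0], [1.0, -0.001, -0.0], [-0.0, -0.0, -1.0]]
force: [0.5, -0.4, -3.1]
grip_width: 0.0174
grip_force: 58.6
```

Run:
```python
from h import *
s=r.observe();print(s['clock'],s['tcp_pos'],s['grip_width'],s['q'])
a=shot('scene')['color'];b=shot('top')['color']
a=cv2.resize(a[30:400,220:500,::-1],None,fx=1.5,fy=1.5);b=cv2.resize(b[95:350,90:340,::-1],None,fx=1.4,fy=1.4)
im=np.zeros((560,a.shape[1]+b.shape[1],3),np.uint8);im[:a.shape[0],:a.shape[1]]=a;im[:b.shape[0],a.shape[1]:]=b
cv2.imwrite('pics/over.png',im)
```

```text
10.825 [0.64507116 0.08989723 0.25228443] 0.017388693937892965 [-3.52430757e-02  2.31864665e-01  1.53470542e+00 -1.16331492e-04
  1.37510463e+00 -3.46365321e-02]
```

View pics/over.png

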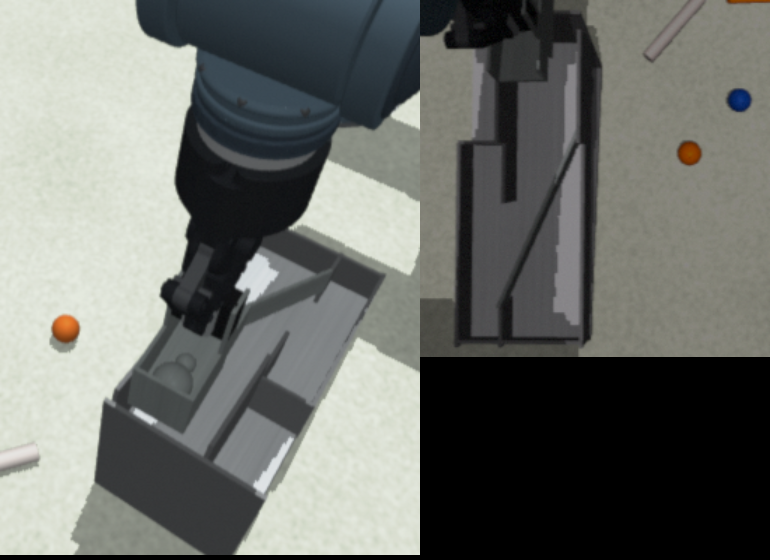

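The scoop sits over the head with both balls still at its back. Now I tip it slowly.

Call:
{"fn": "send_rows", "kwargs": {
  "increments": [
    [[0,0,0.02],[-0.03,0,0]],
    [[0,0,0.04],[-0.07,0,0]],
    [[0,0,0.06],[-0.11,0,0]],
    [[0,0,0.08],[-0.145,0,0]],
    [[0,0,0.1],[-0.18,0,0]],
    [[0,0,0.12],[-0.215,0,0]],
    [[0,0,0.14],[-0.25,0,0]],
    [[0,0,0.15],[-0.28,0,0]]
  ]
}}

```text
clock: 11.92
tcp_pos: [0.6448, 0.0899, 0.2371]
ee_rot: [[0.001, 0.957, 0.289], [1.0, -0.001, -0.0], [-0.0, 0.289, -0.957]]
force: [-0.1, 0.5, -3.6]
grip_width: 0.0172
grip_force: 58.6
```

Call:
{"fn": "send_rows", "kwargs": {
  "increments": [
    [[0,-0.005,0.02],[-0.035,0,0]],
    [[0,-0.01,0.04],[-0.07,0,0]],
    [[0,-0.017,0.06],[-0.105,0,0]],
    [[0,-0.023,0.08],[-0.14,0,0]],
    [[0,-0.03,0.1],[-0.175,0,0]],
    [[0,-0.036,0.12],[-0.21,0,0]],
    [[0,-0.044,0.143],[-0.25,0,0]],
    [[0,-0.044,0.143],[-0.29,0,0]]
  ]
}}

```text
clock: 12.92
tcp_pos: [0.645, 0.0899, 0.2226]
ee_rot: [[0.001, 0.826, 0.563], [1.0, -0.0, -0.0], [-0.0, 0.563, -0.826]]
force: [0.2, 0.1, -1.0]
grip_width: 0.0174
grip_force: 58.9
```

Call:
{"fn": "send_rows", "kwargs": {
  "increments": [
    [[0,0,0],[0,0,0]],
    [[0,0,0],[0,0,0]],
    [[0,0,0],[0,0,0]],
    [[0,0,0],[0,0,0]],
    [[0,0,0],[0,0,0]],
    [[0,0,0],[0,0,0]],
    [[0,0,0],[0,0,0]],
    [[0,0,0],[0,0,0]]
  ]
}}

```text
clock: 13.92
tcp_pos: [0.645, 0.0901, 0.2223]
ee_rot: [[0.0, 0.827, 0.562], [1.0, -0.0, -0.0], [0.0, 0.562, -0.827]]
force: [0.7, -0.4, -1.4]
grip_width: 0.0172
grip_force: 58.9
```

Run:
```python
from h import *
np.set_printoptions(precision=4,suppress=True)
s=r.observe();print(s['clock'],s['tcp_pos'],s['force'],s['grip_width'])
pa,pb=shot('scene'),shot('top')
for p in (pa,pb):
  for t in ('ball_small_center','ball_large_center'):
    for d in r.spot_point(p,t)[:4]:
        w=W(p,d['centre']); print(t,round(d['conf'],2),w,pix(p,w))
a=pa['color'];b=pb['color']
a=cv2.resize(a[30:400,220:500,::-1],None,fx=1.5,fy=1.5);b=cv2.resize(b[95:350,90:240,::-1],None,fx=2.1,fy=2.1)
im=np.zeros((560,a.shape[1]+b.shape[1],3),np.uint8);im[:a.shape[0],:a.shape[1]]=a;im[:b.shape[0],a.shape[1]:]=b
cv2.imwrite('pics/tip.png',im)
```

```text
13.925 [0.645  0.0901 0.2223] [ 0.7017 -0.4384 -1.3757] 0.017174949290304817
ball_small_center 0.55 [0.3697 0.0957 0.0276] [411.7 202.7]
ball_large_center 0.73 [ 0.575  -0.0674  0.0158] [262.5 247.9]
ball_large_center 0.56 [0.3801 0.1692 0.0428] [454.7 221.2]
ball_large_center 0.55 [ 0.6424 -0.1302  0.0146] [204.9 260.3]
ball_small_center 0.61 [0.3732 0.0939 0.0285] [185.2 329.3]
ball_large_center 0.79 [ 0.6465 -0.1333  0.016 ] [320.1 163. ]
ball_large_center 0.54 [ 0.5734 -0.0658  0.0104] [282.7 205.4]
ball_large_center 0.48 [0.3797 0.171  0.0389] [134.4 326.8]
```

View pics/tip.png

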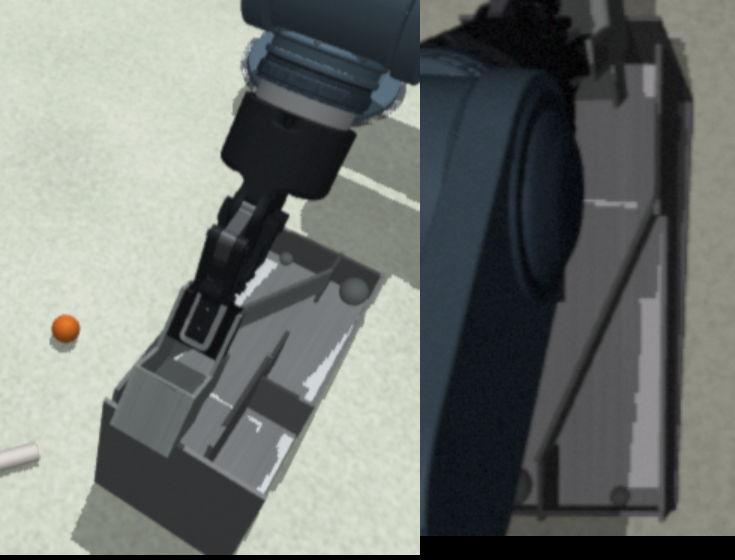

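Both balls came to rest in their lanes: small at scene (286,258), large at (354,290). Next I level the scoop and carry it back.

Call:
{"fn": "send_rows", "kwargs": {
  "increments": [
    [[0,0.03,-0.05],[0.02,0,0]],
    [[0,0.07,-0.1],[0.09,0,0]],
    [[0,0.11,-0.17],[0.18,0,0]],
    [[0,0.15,-0.22],[0.28,0,0]],
    [[0,0.19,-0.28],[0.38,0,0]],
    [[0,0.225,-0.33],[0.48,0,0]],
    [[0,0.225,-0.33],[0.57,0,0]],
    [[0,0.225,-0.33],[0.57,0,0]]
  ]
}}

```text
clock: 15.22
tcp_pos: [0.6462, 0.09, 0.2619]
ee_rot: [[0.001, 1.0, 0.001], [1.0, -0.001, -0.0], [-0.0, 0.001, -1.0]]
force: [-0.1, -0.7, -0.9]
grip_width: 0.0169
grip_force: 59.1
```

Call:
{"fn": "send_rows", "kwargs": {
  "increments": [
    [[-0.1,-0.04,0],[0,0,0]],
    [[-0.25,-0.1,0],[0,0,0]],
    [[-0.45,-0.19,0],[0,0,0]],
    [[-0.65,-0.28,0],[0,0,0]],
    [[-0.9,-0.4,0],[0,0,0]]
  ]
}}

```text
clock: 15.85
tcp_pos: [0.6042, -0.0015, 0.2624]
ee_rot: [[0.001, 1.0, 0.0], [1.0, -0.001, -0.0], [-0.0, 0.0, -1.0]]
force: [-0.4, 0.7, -1.1]
grip_width: 0.0171
grip_force: 59.0
```

Call:
{"fn": "send_rows", "kwargs": {
  "increments": [
    [[-0.25,-0.1,0],[0,0,0]],
    [[-0.5,-0.23,0],[0,0,0]],
    [[-0.75,-0.36,0],[0,0,0]],
    [[-0.9,-0.45,0],[0,0,0]]
  ]
}}

```text
clock: 16.35
tcp_pos: [0.559, -0.0917, 0.2624]
ee_rot: [[0.002, 1.0, 0.0], [1.0, -0.002, -0.0], [-0.0, 0.0, -1.0]]
force: [0.0, 0.5, -1.1]
grip_width: 0.0173
grip_force: 59.0
```

Call:
{"fn": "send_rows", "kwargs": {
  "increments": [
    [[-0.2,-0.1,0],[0,0,0]],
    [[-0.4,-0.2,0],[0,0,0]],
    [[-0.53,-0.25,0],[0,0,0]],
    [[-0.53,-0.25,0],[0,0,0]],
    [[-0.53,-0.25,0],[0,0,0]]
  ]
}}

```text
clock: 16.98
tcp_pos: [0.5352, -0.1425, 0.2623]
ee_rot: [[-0.0, 1.0, 0.0], [1.0, 0.0, 0.0], [0.0, 0.0, -1.0]]
force: [0.8, -0.3, -0.7]
grip_width: 0.0177
grip_force: 59.0
```

Call:
{"fn": "send_rows", "kwargs": {
  "increments": [
    [[0,0,0.2],[0,0,0]],
    [[0,0,0.4],[0,0,0]],
    [[0,0,0.6],[0,0,0]],
    [[0,0,0.8],[0,0,0]],
    [[0,0,1],[0,0,0]]
  ]
}}

```text
clock: 17.6
tcp_pos: [0.5345, -0.1425, 0.1601]
ee_rot: [[0.0, 1.0, -0.001], [1.0, -0.0, 0.001], [0.001, -0.001, -1.0]]
force: [-0.2, -0.0, -1.9]
grip_width: 0.0174
grip_force: 59.0
```

Call:
{"fn": "send_rows", "kwargs": {
  "increments": [
    [[0,0,0.2],[0,0,0]],
    [[0,0,0.4],[0,0,0]],
    [[0,0,0.6],[0,0,0]],
    [[0,0,0.75],[0,0,0]],
    [[0,0,0.85],[0,0,0]],
    [[0,0,0.91],[0,0,0]],
    [[0,0,0.94],[0,0,0]],
    [[0,0,0.95],[0,0,0]]
  ]
}}

```text
clock: 18.6
tcp_pos: [0.5353, -0.143, 0.0676]
ee_rot: [[0.0, 1.0, 0.001], [1.0, -0.0, -0.0], [-0.0, 0.001, -1.0]]
force: [1.3, -0.6, -1.9]
grip_width: 0.0171
grip_force: 59.0
```

Call:
{"fn": "send_rows", "kwargs": {
  "increments": [
    [[0,0,0.005],[0,0,0]],
    [[0,0,0.01],[0,0,0]],
    [[0,0,0.01],[0,0,0]],
    [[0,0,0.01],[0,0,0]]
  ]
}}

```text
clock: 19.1
tcp_pos: [0.5351, -0.1429, 0.0664]
ee_rot: [[0.0, 1.0, 0.0], [1.0, -0.0, -0.0], [-0.0, 0.0, -1.0]]
force: [0.4, -0.3, -0.9]
grip_width: 0.0174
grip_force: 59.0
```

Call:
{"fn": "send_rows", "kwargs": {
  "increments": [
    [[0,0,0.005],[0,0,0]],
    [[0,0,0.01],[0,0,0]],
    [[0,0,0.01],[0,0,0]],
    [[0,0,0.01],[0,0,0]]
  ]
}}

```text
clock: 19.6
tcp_pos: [0.5352, -0.1429, 0.0656]
ee_rot: [[0.0, 1.0, 0.0], [1.0, -0.0, -0.0], [-0.0, 0.0, -1.0]]
force: [-1.3, 1.0, 2.1]
grip_width: 0.0173
grip_force: 59.7
```

Contact with the bench. I'll release and rise straight up.

Call:
{"fn": "send_rows", "kwargs": {
  "increments": [
    [[0,0,0],[0,0,0]],
    [[0,0,0],[0,0,0]],
    [[0,0,0],[0,0,0]],
    [[0,0,0],[0,0,0]],
    [[0,0,0],[0,0,0]],
    [[0,0,0],[0,0,0]],
    [[0,0,0],[0,0,0]],
    [[0,0,0],[0,0,0]]
  ],
  "claw": -1
}}

```text
clock: 20.6
tcp_pos: [0.535, -0.1428, 0.0653]
ee_rot: [[0.0, 1.0, -0.0], [1.0, -0.0, 0.0], [0.0, -0.0, -1.0]]
force: [-0.0, 0.3, -0.0]
grip_width: 0.0853
grip_force: 0.0
```

Call:
{"fn": "send_rows", "kwargs": {
  "increments": [
    [[0,0,-0.05],[0,0,0]],
    [[0,0,-0.2],[0,0,0]],
    [[0,0,-0.4],[0,0,0]],
    [[0,0,-0.7],[0,0,0]],
    [[0,0,-1],[0,0,0]]
  ]
}}

```text
clock: 21.22
tcp_pos: [0.5352, -0.1429, 0.1674]
ee_rot: [[0.0, 1.0, 0.001], [1.0, -0.0, -0.001], [-0.001, 0.001, -1.0]]
force: [0.3, -0.0, 0.3]
grip_width: 0.0858
grip_force: 0.0
```

Call:
{"fn": "send_rows", "kwargs": {
  "increments": [
    [[0,0,-0.3],[0,0,0]],
    [[0,0,-0.6],[0,0,0]],
    [[0,0,-0.9],[0,0,0]],
    [[0,0,-0.9],[0,0,0]],
    [[0,0,-0.9],[0,0,0]]
  ]
}}

```text
clock: 21.85
tcp_pos: [0.5346, -0.1426, 0.2548]
ee_rot: [[0.0, 1.0, -0.001], [1.0, -0.0, 0.0], [0.0, -0.001, -1.0]]
force: [-0.1, 0.2, 0.3]
grip_width: 0.0852
grip_force: 0.0
```

Run:
```python
from h import *
s=r.observe();print(s['clock'],s['tcp_pos'],s['dq'],s['grip_width'])
shot('scene','end.png')
```

```text
21.85 [ 0.5346224  -0.14262953  0.25477609] [-1.56274798e-03  1.88255784e-02  1.80858609e-02  3.03334176e-04
 -4.63151752e-04  8.62734360e-05] 0.08515393750275081
```

View pics/end.png

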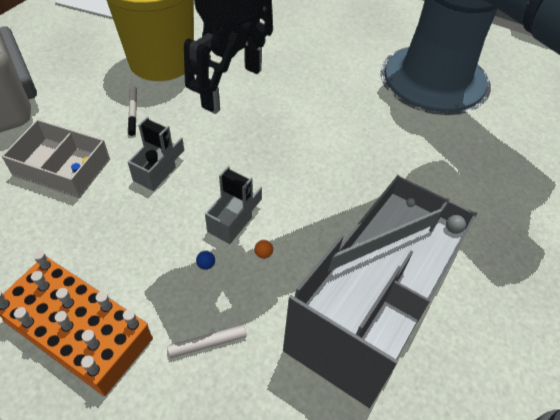

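The empty scoop stands upright at (232,205). The small ball is in the small lane at (411,202), the large ball is in the large lane at (456,224), and the gripper is clear of everything.

```bash
python3 -c "
from rig import r
print(r.hand_in())"
```

```text
the job is handed in; nothing more can be done
None
```

The job is done and handed in at about 22 s: the large and small balls are each in their own lane, and the empty scoop stands upright on the bench, released.

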